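# Unlock and lift out the tray of the pine box

## Robot

A 6-joint arm with a two-finger parallel gripper is mounted at the origin on the work surface. World frame = base frame: x ahead of the robot, y to its left, z up, the work surface at z = 0. Lengths are in m, angles in rad, forces in N, time in s.
With the tool pointing down it reaches from about 0.275 to 1 m from the base axis. Payload 8.4 kg.
Tool frame: the origin (TCP) lies at the very end of the fingers, on their centre line; the grasp point (between the pads) lies behind it (r.hold_point_z is the z of the grasp point in the tool frame, in m); z points along the fingers, y is the line along which they close (so a half turn about z gives the same grasp; the last joint's range is limited). The gripper opens to 85 mm and grips with 20 to 120 N. Pads are 22 mm wide; open, the fingers measure 114 mm over their backs; the gripper's body (76 mm by 85 mm) begins 54 mm behind the grasp point. The pads swing forward as they close: fully open they stand 13 mm farther back than shut.
Start: joints at [-1.185, 0.353, 1.633, -0, 1.155, -0.002], TCP at [0.236, -0.579, 0.231] pointing down, gripper open.
Joint ranges: [-2.63, 2.63], [-0.92, 2.1], [0.06, 2.66], [-1.3, 4.44], [0, 2.69], [-3.02, 3.02]. Speed limits (rad/s): [2.22, 2.22, 2.79, 3.14, 3.14, 3.14].

## Interface

Orientations are given as a rotation vector (axis times angle).
In Python, from workcell import r, eyes gives the robot as it stands.
- The arm moves only by the tool drive_tool, never from a script. Its argument "commands" is a list of rows, each an object with "dp": the shift along the tool's x, y, z in cm, a list of three; "rot": the turn, a rotation vector about the tool's x, y, z in degrees, a list of three; "gripper": the finger opening in cm, from 0 to 8.54. A call has 1 to 8 rows; each row shifts and turns the commanded pose from where the row before left it, along the tool's axes as they then stand; what a row does not reach is not made up. A row lasts 1/10 s, in which the tool goes at most 50 mm and 8.59 degrees, less where a joint would pass 70% of its speed; a pose out of reach is approached as far as the arm can. A call is refused whole if a number of a shift passes 5 or a number of a turn 8.59, either way. A call with a gripper value outside its range is refused whole. The fingers move at their own pace and stop on an object; "newtons" is the grip in N (left out, the last holds). Time passes only in rows, so rows that do not move let the fingers close. It gives the time, the measured TCP pose, the force, the opening and the grip force at its end, in the units of the state.
- r.state(): the state, without advancing time (a new reading comes with each control period).
- eyes.grab_frame(name): name is "scene" or "top" or "wrist"; returns a dict with "frame" (480x640x3 uint8, red, green, blue), "camera_matrix" (3x3 intrinsics, pixels), "k1" (the pictures are not rectified: a ray, as slopes to the right and down, at radius r is drawn at 1 + k1 r^2 times it, then the intrinsics apply), "R" (3x3) and "t" (3): a world point X has camera coordinates R X + t. Camera axes: x right, y down, z forward; pixel columns grow to the right and rows downward; lengths in m; the calibration is good to about 2 mm. A picture is of the moment at which its call begins. There is no depth.
- r.sign_off(): hands the job in; it is judged then, once.
The state is a dict: "time_s": time; "joints": joint angles; "dq": joint speeds; "joint_efforts": joint torques, N m; "position": TCP position; "ee_rot": TCP orientation; "wrist_force": force on the tool from outside, world axes, zero at the start; "torque": the same for the moment, N m; "grip_width": finger opening in m; "grip_force": force on a finger pad.
Only numpy, scipy, OpenCV 4.12 (cv2) and the standard library are available. Lean on these libraries where they do the work, as an engineer would, in place of code of your own. Each camera call takes 0.05 s, during which the arm holds its last target. There are 200 camera calls.

## Task

Slide the brass bolt of the pine box by its knob all the way back to its end stop, away from the tray, then take the lift-out tray by its bar handle and lift it out of the box, level all the way so that everything in it stays aboard. Finish while holding it: keep the tray in your grip, still and level over the box with its underside about 10 cm above the box's rim, so that I can get at what is stored underneath. Leave the bolt drawn back and do not shift or knock over the other things on the desk.

Things in the scene. Friction and masses are not known exactly. Their poses are not given: they have to be found in the camera images.
- box: lidless pine box fixed to the desk, 180 mm (its x) by 300 mm (y), 82 mm high, walls 10 mm. Origin: centre of its underside, z up. From y = +85 to +150 mm a fixed pine deck (top at z = 82 mm) carries the brass bolt; the rest (y = -140 to +85, x = -80 to +80 mm) is the open cavity where the tray stands on runners. Place and yaw vary
- box_rim (a point): point at the centre of the tray cavity's mouth, at the height of the box's rim (82 mm above the desk); axes as the box
- bolt_knob (a point): centre of the top face of the bolt's knob, an upright brass cylinder 15 mm in diameter and 32 mm tall; its top is 121 mm above the desk. The flat bolt below (22 x 6 mm) runs under two fixed straps, tops 93 mm above the desk, between which the knob travels: keep fingertips above 95 mm. Axes as the box; at joint 0 it lies at x = 0, y = 100 mm of the box, and slides along the box's +y to unlock
- bolt (a joint): slide of the bolt in m: 0 = fully forward, its tongue reaching 14 mm over the end wall of the tray and locking it down; grows along +y of the box; 0.024 = the end stop, tongue 10 mm clear of the tray. Starts between 0 and 0.007. It stays where it is left; friction 2 N
- tray: loose plywood tray in the box, 152 mm (its x) by 217 mm (y), rim 40 mm above its underside, walls 6 mm, four compartments of 67 x 99 mm between low dividers; about 0.25 kg, 0.4 kg with contents. Origin: centre of its underside, z up, axes as the box. It stands at about x = 0, y = -27.5, z = 38 mm of the box with 4 mm play to the walls all round
- tray_bar (a point): centre of the tray's bar handle: a straight wooden bar 14 mm wide (tray's x), 20 mm tall, 110 mm long (tray's y), 76 mm above the tray's underside (114 mm above the desk at the start), on two 14 mm posts 48 mm either side of its middle; 32 mm free below the bar. Close the fingers across it, along the tray's x, at its middle
- tape_roll: roll of clear tape lying flat in a compartment of the tray, 48 mm diameter, 15 mm high, 30 g; origin at the centre of its underside. Which thing lies in which compartment varies
- staple_pack: cardboard pack of staples 32 x 55 x 18 mm in the tray, about 60 g; origin at the centre of its underside
- eraser: eraser 20 x 45 x 12 mm in the tray, 25 g; origin at the centre of its underside
- sharpener: metal pencil sharpener 16 x 26 x 11 mm in the tray, 20 g; origin at the centre of its underside
- bottle: green glass bottle with a twist cap, 66 mm diameter, 215 mm tall, standing beyond one end of the box; origin under its centre; leave alone. (Fixed things not listed: a 310 mm tall lamp at the desk's left edge, a flat ceramic tray and a printer at its right edge, letter trays, keyboard)
- pen_cup: white ceramic cup with three pens, 78 mm diameter, 170 mm tall over the pens, standing beyond the other end of the box; origin under its centre; leave alone
- stapler: plastic stapler 40 x 150 x 56 mm (x, y, z), on the desk on the far side of the box; origin under its centre; leave alone
- tape_dispenser: black tape dispenser 60 x 150 x 83 mm, on the desk on the far side of the box; origin under its centre; leave alone
Not all that is in view belongs to the job. Leave any red or turquoise look-alike of the tape_roll alone.

How it is judged:
By the outcome, as a careful person would: the job done as asked, in the order asked, and still so for the second after the job is handed in, while the arm keeps its last pose, push and grip.
It also fails if it takes over 54 s, if anything falls off the work surface, if the arm or the gripper's body presses on something with over 40 N, if the wrist force passes 120 N, or if a joint passes its speed limit or range.

## Working session

There is one attempt and no reset: what is moved stays moved. The work goes in short steps, Python scripts to look and compute and a tool call to move; the robot and the scene stay as the last step left them, time stands still between calls to the robot, and variables do not carry over. Pictures are saved under pics/ and viewed, at most 10 in all, crops included, and the job is handed in when it is done.

Besides the shell and the picture viewer there is one more tool, called after "Call:" in YAML: its name, and indented under it one key for each argument. drive_tool: Moves the arm, as the interface text tells. Its arguments: {"type":"object","properties":{"commands":{"type":"array","items":{"type":"object","properties":{"dp":{"type":"array","items":{"type":"number"}},"rot":{"type":"array","items":{"type":"number"}},"gripper":{"type":"number"}}}},"newtons":{"type":"number"}},"required":["commands"]}

```bash
ls; mkdir -p pics; cat > h.py <<'E'
import numpy as np, cv2
from workcell import r, eyes
def grab(n,f):
    g=eyes.grab_frame(n); cv2.imwrite(f'pics/{f}.png',g['frame'][:,:,::-1]); np.savez(f'pics/{f}.npz',**{k:g[k] for k in('camera_matrix','k1','R','t')}); return g
def load(f): return dict(np.load(f'pics/{f}.npz'))
def pix(g,P):
    c=np.atleast_2d(P)@g['R'].T+g['t']; s=c[:,:2]/c[:,2:]; s=s*(1+g['k1']*(s**2).sum(1,keepdims=True))
    K=g['camera_matrix']; return s@K[:2,:2].T+K[:2,2]
def at_z(g,uv,z):
    K=np.array(g['camera_matrix']); d=(np.atleast_2d(uv)-K[:2,2])@np.linalg.inv(K[:2,:2]).T; s=d.copy()
    for _ in range(20): s=d/(1+g['k1']*(s**2).sum(1,keepdims=True))
    ray=np.c_[s,np.ones(len(s))]@g['R']; o=-np.array(g['R']).T@g['t']
    return o+ray*((z-o[2])/ray[:,2:])
E
python3 - <<'E'
from h import *
for n in('top','scene'):
    g=grab(n,n+'0'); print(n,-np.array(g['R']).T@g['t'],g['k1'])
s=r.state(); print(s, r.hold_point_z)
E
```

```text
pics
top [0.39699859 0.05083051 1.27160718] -0.10074851610202423
scene [1.60477158 0.04763528 1.05115911] -0.008861405699813583
{'time_s': 0.1, 'joints': array([-1.18539968e+00,  3.53611896e-01,  1.63407260e+00,  7.10183919e-06,
        1.15520663e+00, -2.42300547e-03]), 'dq': array([ 4.68246842e-04, -1.81469332e-03, -3.10651327e-03, -8.96134815e-04,
       -8.15439546e-05, -5.26039687e-04]), 'joint_efforts': array([-1.73898003e-03, -6.06357980e+01, -3.42819500e+01, -1.28568490e-04,
        3.86850414e-03, -1.69908674e-05]), 'position': array([ 0.23618035, -0.57818224,  0.23061065]), 'ee_rot': array([-3.08146273e+00, -6.05124884e-01,  3.78010977e-04]), 'wrist_force': array([-0.26116877,  0.07297526,  0.04018294]), 'torque': array([0.02407926, 0.0246752 , 0.00029566]), 'grip_force': 0.0, 'grip_width': 0.08532928115193247} -0.0187
```

View pics/top0.png

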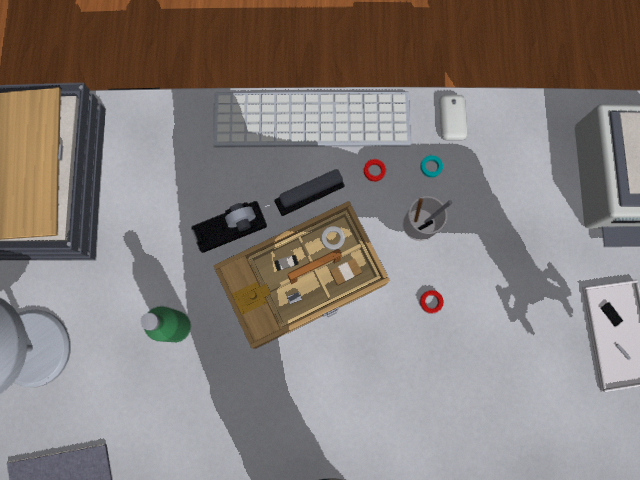

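View pics/scene0.png

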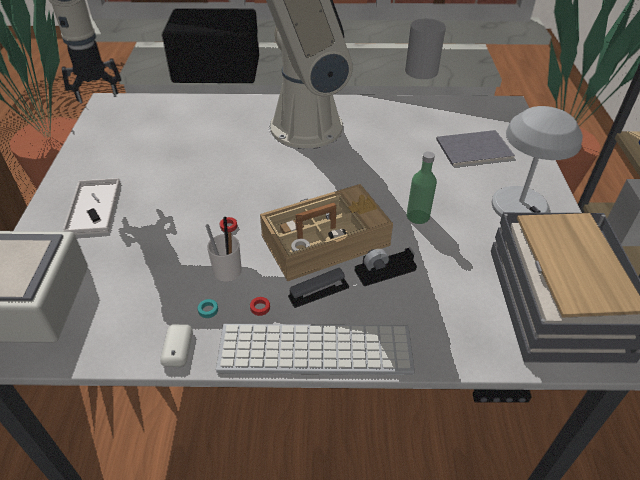

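The top view shows the box with corners at about (217,265), (350,203), (388,280) and (253,347). The bolt deck is at the left end, with the knob near (252,295), and the bar handle runs from (291,275) to (341,256). The bottle stands at (165,325), the pen cup at (425,215), and the stapler and dispenser are on the far side. The rings at (375,170), (432,166) and (431,301) are look-alikes lying on the desk. The real tape roll is in the tray at (333,238).

```bash
python3 - <<'E'
import cv2
a=cv2.imread('pics/top0.png')[200:355,205:400]; cv2.imwrite('pics/c1.png',cv2.resize(a,None,fx=3.8,fy=3.8,interpolation=cv2.INTER_CUBIC))
E
```

```text
(no output)
```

View pics/c1.png

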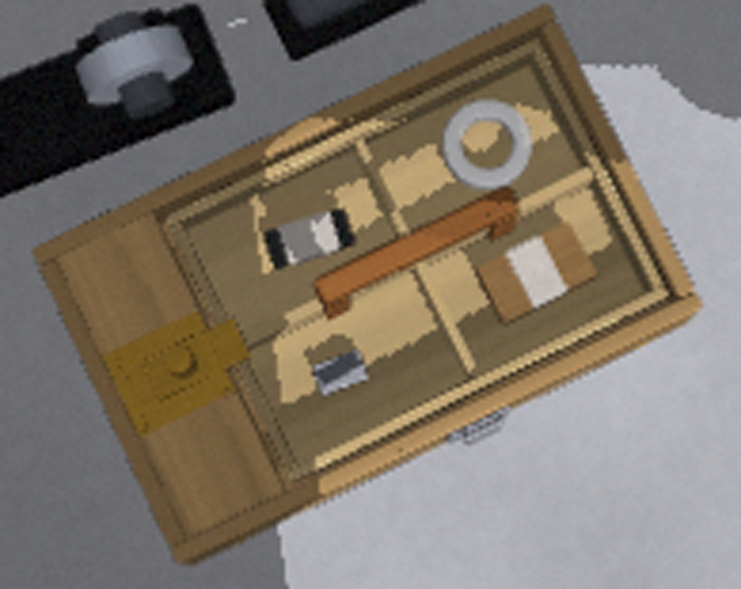

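The crop shows the rim corners at (35,250), (548,8), (700,303) and (185,562), the knob top at about (183,358), and the bar top from about (318,285) to (515,198).

```bash
cat >> h.py <<'E'
from scipy.optimize import least_squares
from scipy.spatial.transform import Rotation as Rn
E
python3 - <<'E'
from h import *
g=load('top0'); c=np.array([[35,250],[548,8],[700,303],[185,562],[183,358],[318,284],[515,197]])/3.8+[205,200]
W=at_z(g,c[:4],.082)[:,:2]
B=np.array([[90,150],[90,-150],[-90,-150],[-90,150]])/1e3
def T(p,b): ca,sa=np.cos(p[2]),np.sin(p[2]); return np.atleast_2d(b)@np.array([[ca,sa],[-sa,ca]])+p[:2]
f=least_squares(lambda p:(T(p,B)-W).ravel(),[.4,.1,.4]); p=f.x
print('box',p,np.degrees(p[2]),'res mm',(f.fun*1e3).round(1))
inv=lambda w:(w[:2]-p[:2])@np.array([[np.cos(p[2]),-np.sin(p[2])],[np.sin(p[2]),np.cos(p[2])]])
print('knob box',inv(at_z(g,c[4:5],.121)[0]),'bar ends',[inv(w) for w in at_z(g,c[5:7],.114)])
np.save('p.npy',p)
print('pred bar',T(p,[[0,-.0275]]),'knob0',T(p,[[0,.1]]))
for n,z,h in(('bottle',(165,330),0),('cup',(425,218),.0)): print(n,at_z(g,[z],h))
s=r.state(); print(Rn.from_rotvec(s['ee_rot']).as_matrix().round(3))
E
```

```text
box [0.54809679 0.06200259 0.45098086] 25.8393001927535 res mm [ 0.   1.7  3.8 -0.5 -1.5 -3.5 -2.4  2.3]
knob box [0.00014966 0.10190251] bar ends [array([0.00472086, 0.02551182]), array([ 0.00053626, -0.08295608])]
pred bar [[0.56008262 0.03725204]] knob0 [[0.50451194 0.1520046 ]]
bottle [[0.44138859 0.34713401 0.        ]]
cup [[ 0.67514609 -0.2006162   0.        ]]
[[ 0.926  0.378 -0.   ]
 [ 0.378 -0.926  0.001]
 [ 0.    -0.001 -1.   ]]
```

Call:
drive_tool:
  commands:
    - {"dp": [3.28,-3.6,0],"rot": [0,0,-5.85],"gripper": 5}
    - {"dp": [3.63,-3.25,0],"rot": [0,0,-5.85],"gripper": 5}
    - {"dp": [3.94,-2.86,0],"rot": [0,0,-5.85],"gripper": 5}
    - {"dp": [4.21,-2.44,0],"rot": [0,0,-5.85],"gripper": 5}
    - {"dp": [4.44,-2.0,0],"rot": [0,0,-5.85],"gripper": 5}
    - {"dp": [4.62,-1.54,0],"rot": [0,0,-5.85],"gripper": 5}
    - {"dp": [4.75,-1.05,0],"rot": [0,0,-5.85],"gripper": 5}
    - {"dp": [4.84,-0.57,0],"rot": [0,0,-5.85],"gripper": 5}

```text
time_s: 0.9
position: [0.3705, -0.211, 0.2312]
ee_rot: [2.585, 1.785, 0.0]
wrist_force: [1.4, -1.2, -0.1]
grip_width: 0.0498
grip_force: 0.0
```

Call:
drive_tool:
  commands:
    - {"dp": [4.87,-0.07,0],"rot": [0,0,-5.85]}
    - {"dp": [4.85,0.42,0],"rot": [0,0,-5.85]}
    - {"dp": [4.78,0.92,0],"rot": [0,0,-5.85]}
    - {"dp": [4.66,1.4,0],"rot": [0,0,-5.85]}
    - {"dp": [4.5,1.87,0],"rot": [0,0,-5.85]}
    - {"dp": [4.28,2.32,0],"rot": [0,0,-5.85]}
    - {"dp": [4.02,2.74,0],"rot": [0,0,-5.85]}
    - {"dp": [3.72,3.14,0],"rot": [0,0,-5.85]}

```text
invalid input
```

```bash
cat >> h.py <<'E'
def rel(bx,by,z,yaw):
    p=np.load('p.npy'); s=r.state(); M=Rn.from_rotvec(s['ee_rot'])
    ca,sa=np.cos(p[2]),np.sin(p[2]); w=np.array([p[0]+ca*bx-sa*by,p[1]+sa*bx+ca*by,z])
    want=Rn.from_matrix(np.array([[-sa,ca,0],[ca,sa,0],[0,0,-1]]).T)
    print('dp cm',(M.inv().apply(w-s['position'])*100).round(2),'rot deg',np.degrees((M.inv()*want).as_rotvec()).round(2),'pos',s['position'].round(4),'F',s['wrist_force'].round(1))
E
python3 - <<'E'
from h import *
rel(0,.1015,.099,0)
g=grab('wrist','w0')
E
```

```text
dp cm [38.79 -0.45 13.23] rot deg [ 1.000e-02 -0.000e+00 -4.661e+01] pos [ 0.3705 -0.211   0.2312] F [ 1.4 -1.2 -0.1]
```

View pics/w0.png

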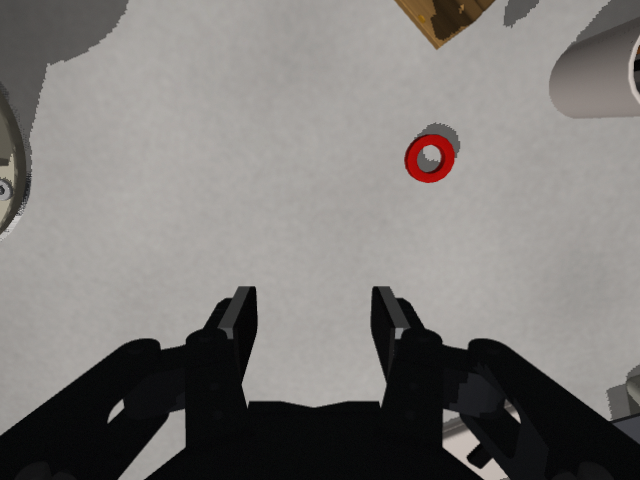

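The move was refused, so this picture is from the old pose and shows only desk, with the look-alike ring at (430,158). Rows without a gripper value seem to be invalid, so I'll send it again with one in each row.

Call:
drive_tool:
  commands:
    - {"dp": [4.87,-0.07,0],"rot": [0,0,-5.85],"gripper": 5}
    - {"dp": [4.85,0.42,0],"rot": [0,0,-5.85],"gripper": 5}
    - {"dp": [4.78,0.92,0],"rot": [0,0,-5.85],"gripper": 5}
    - {"dp": [4.66,1.4,0],"rot": [0,0,-5.85],"gripper": 5}
    - {"dp": [4.5,1.87,0],"rot": [0,0,-5.85],"gripper": 5}
    - {"dp": [4.28,2.32,0],"rot": [0,0,-5.85],"gripper": 5}
    - {"dp": [4.02,2.74,0],"rot": [0,0,-5.85],"gripper": 5}
    - {"dp": [3.72,3.14,0],"rot": [0,0,-5.85],"gripper": 5}

```text
time_s: 1.75
position: [0.5047, 0.1548, 0.2311]
ee_rot: [-1.663, -2.665, 0.0]
wrist_force: [1.6, 0.5, -0.9]
grip_width: 0.0499
grip_force: 0.0
```

```bash
python3 - <<'E'
from h import *
g=grab('wrist','w1'); rel(0,.1015,.099,0); p=np.load('p.npy')
ca,sa=np.cos(p[2]),np.sin(p[2])
print('knob pred',pix(g,[[p[0]-sa*.1015,p[1]+ca*.1015,.121]]),'cam',-np.array(g['R']).T@g['t'])
b=np.array([[0,.15],[.09,.15],[-.09,.15]]); print('rim',pix(g,[[p[0]+ca*x-sa*y,p[1]+sa*x+ca*y,.082] for x,y in b]))
E
```

```text
dp cm [-0.52 -0.72 13.24] rot deg [ 0.24 -0.14  0.65] pos [0.5076 0.1607 0.2315] F [2.3 5.5 0.1]
knob pred [[312.96653295 236.4973557 ]] cam [0.47395459 0.21625236 0.37204575]
rim [[313.2281984  166.03389117]
 [424.22080511 166.32196519]
 [202.23184285 165.67461777]]
```

View pics/w1.png

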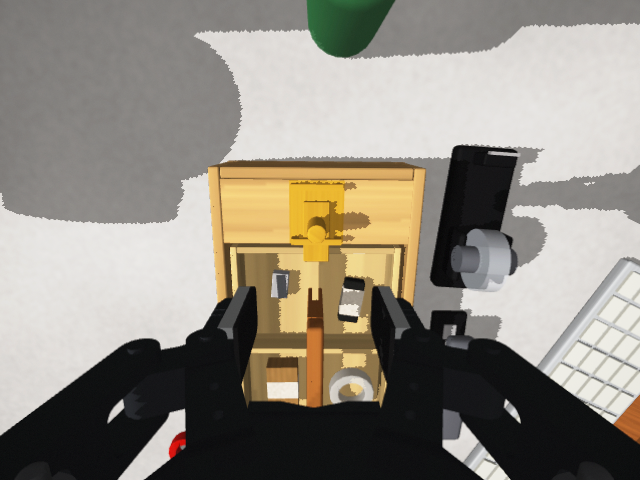

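The wrist view shows the knob top near (317,231), against a predicted (313,236), and the rim corners near (209,167) and (425,167). I'll enlarge it to refine these.

```bash
python3 - <<'E'
import cv2
a=cv2.imread('pics/w1.png')[150:330,200:440]; cv2.imwrite('pics/c2.png',cv2.resize(a,None,fx=3.3,fy=3.3,interpolation=cv2.INTER_CUBIC))
E
```

```text
(no output)
```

View pics/c2.png

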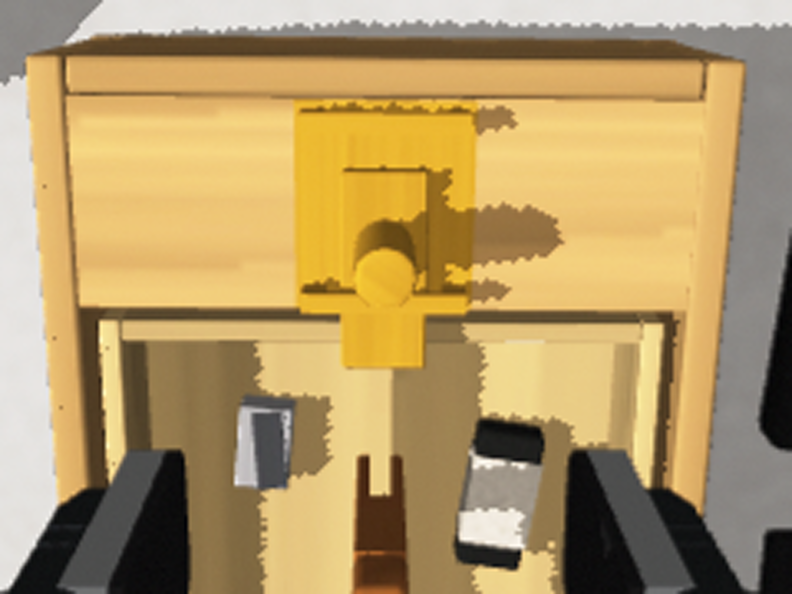

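The knob top centre is at (385,277) in the crop, which is full-image (316.7,233.9). The rim's end corners are at (208.2,167.3) and (425.8,168.5), and the deck edge is at row 243.

```bash
python3 - <<'E'
from h import *
g=load('w1'); p=np.load('p.npy'); ca,sa=np.cos(p[2]),np.sin(p[2]); C=np.array([[ca,-sa],[sa,ca]])
i=lambda uv,z:((at_z(g,uv,z)[:,:2]-p[:2])@C*1e3).round(1)
print('rim',i([[208.2,167.3],[425.8,168.5]],.082),'deck edge',i([[223,243],[408,243.5]],.082),'knob',i([[316.7,233.9]],.121),'bar end',i([[315.5,317]],.114))
rel(0,.1015,.099,0)
E
```

```text
rim [[-85.3 148.7]
 [ 91.4 148.3]] deck edge [[-77.7  84.6]
 [ 81.9  84.7]] knob [[  2.8 103.5]] bar end [[ 2.2 31.3]]
dp cm [-0.52 -0.72 13.24] rot deg [ 0.24 -0.14  0.65] pos [0.5076 0.1607 0.2315] F [2.3 5.5 0.1]
```

Call:
drive_tool:
  commands:
    - {"dp": [-0.37,-0.52,3],"rot": [0.24,-0.14,0.65],"gripper": 5}
    - {"dp": [0,0,3],"rot": [0,0,0],"gripper": 5}
    - {"dp": [0,0,3],"rot": [0,0,0],"gripper": 5}
    - {"dp": [0,0,0],"rot": [0,0,0],"gripper": 5}
    - {"dp": [0,0,0],"rot": [0,0,0],"gripper": 5}

```text
time_s: 2.3
position: [0.5012, 0.1468, 0.1414]
ee_rot: [-1.684, -2.651, 0.009]
wrist_force: [0.8, -1.1, 0.5]
grip_width: 0.0499
grip_force: 0.0
```

```bash
python3 - <<'E'
from h import *
p=np.load('p.npy'); p[:2]+=.002*np.array([np.cos(p[2]),np.sin(p[2])]); np.save('p.npy',p)
rel(0,.103,.1,0)
E
```

```text
dp cm [0.64 0.74 4.13] rot deg [-0.31  0.13 -0.68] pos [0.5012 0.1468 0.1414] F [ 0.8 -1.1  0.5]
```

Call:
drive_tool:
  commands:
    - {"dp": [0.64,0.74,0],"rot": [-0.31,0.13,-0.68],"gripper": 5}
    - {"dp": [0,0,2],"rot": [0,0,0],"gripper": 5}
    - {"dp": [0,0,2.1],"rot": [0,0,0],"gripper": 5}
    - {"dp": [0,0,0],"rot": [0,0,0],"gripper": 5}
    - {"dp": [0,0,0],"rot": [0,0,0],"gripper": 5}

```text
time_s: 2.8
position: [0.5062, 0.1564, 0.1015]
ee_rot: [1.667, 2.661, 0.003]
wrist_force: [0.7, -0.3, 0.7]
grip_width: 0.05
grip_force: 0.0
```

```bash
python3 - <<'E'
from h import *
rel(0,.103,.1,0)
E
```

```text
dp cm [-0.02 -0.15  0.15] rot deg [0.15 0.02 0.03] pos [0.5062 0.1564 0.1015] F [ 0.7 -0.3  0.7]
```

Call:
drive_tool:
  commands:
    - {"dp": [0,-0.1,0.2],"rot": [0,0,0],"gripper": 5}
    - {"dp": [0,0,0],"rot": [0,0,0],"gripper": 2}
    - {"dp": [0,0,0],"rot": [0,0,0],"gripper": 1}
    - {"dp": [0,0,0],"rot": [0,0,0],"gripper": 1}
    - {"dp": [0,0,0],"rot": [0,0,0],"gripper": 1}
  newtons: 30

```text
time_s: 3.3
position: [0.5062, 0.1562, 0.0992]
ee_rot: [1.667, 2.659, 0.006]
wrist_force: [4.1, 3.7, 2.3]
grip_width: 0.0137
grip_force: 30.8
```

Call:
drive_tool:
  commands:
    - {"dp": [0.5,0,0],"rot": [0,0,0],"gripper": 1}
    - {"dp": [0.5,0,0],"rot": [0,0,0],"gripper": 1}
    - {"dp": [0.5,0,0],"rot": [0,0,0],"gripper": 1}
    - {"dp": [0.3,0,0],"rot": [0,0,0],"gripper": 1}
    - {"dp": [0,0,0],"rot": [0,0,0],"gripper": 1}
    - {"dp": [0,0,0],"rot": [0,0,0],"gripper": 1}

```text
time_s: 3.9
position: [0.4983, 0.1725, 0.0992]
ee_rot: [1.667, 2.66, 0.006]
wrist_force: [3.6, 3.4, 2.9]
grip_width: 0.0139
grip_force: 30.8
```

```bash
python3 - <<'E'
from h import *
rel(0,.124,.099,0)
E
```

```text
dp cm [ 0.29 -0.14  0.02] rot deg [0.29 0.02 0.01] pos [0.4983 0.1725 0.0992] F [3.6 3.4 2.9]
```

Call:
drive_tool:
  commands:
    - {"dp": [0.2,0,0],"rot": [0,0,0],"gripper": 1}
    - {"dp": [0.2,0,0],"rot": [0,0,0],"gripper": 1}
    - {"dp": [0,0,0],"rot": [0,0,0],"gripper": 1}
    - {"dp": [0,0,0],"rot": [0,0,0],"gripper": 1}

```text
time_s: 4.3
position: [0.4972, 0.1748, 0.0991]
ee_rot: [1.664, 2.659, 0.004]
wrist_force: [7.2, -5.5, 2.1]
grip_width: 0.0138
grip_force: 30.7
```

Call:
drive_tool:
  commands:
    - {"dp": [0.2,0,0],"rot": [0,0,0],"gripper": 1}
    - {"dp": [0,0,0],"rot": [0,0,0],"gripper": 1}
    - {"dp": [0,0,0],"rot": [0,0,0],"gripper": 1}

```text
time_s: 4.6
position: [0.4971, 0.175, 0.0991]
ee_rot: [1.662, 2.657, 0.002]
wrist_force: [13.1, -16.3, 0.5]
grip_width: 0.0139
grip_force: 30.6
```

The bolt is against its stop: about 20 N of reaction and no further motion. I'll relax the push, release and rise.

Call:
drive_tool:
  commands:
    - {"dp": [-0.3,0,0],"rot": [0,0,0],"gripper": 1.4}
    - {"dp": [0,0,0],"rot": [0,0,0],"gripper": 4}
    - {"dp": [0,0,0],"rot": [0,0,0],"gripper": 5}
    - {"dp": [0,0,0],"rot": [0,0,0],"gripper": 5}
    - {"dp": [0,0,-2],"rot": [0,0,0],"gripper": 5}
    - {"dp": [0,0,-3],"rot": [0,0,0],"gripper": 5}
    - {"dp": [0,0,-3],"rot": [0,0,0],"gripper": 5}
    - {"dp": [0,0,0],"rot": [0,0,0],"gripper": 5}

```text
time_s: 5.4
position: [0.4971, 0.1752, 0.1818]
ee_rot: [1.666, 2.659, 0.008]
wrist_force: [1.3, -0.2, -0.3]
grip_width: 0.0498
grip_force: 0.0
```

Call:
drive_tool:
  commands:
    - {"dp": [-4,0,0],"rot": [0,0,0],"gripper": 5}
    - {"dp": [-4,0,0],"rot": [0,0,0],"gripper": 5}
    - {"dp": [-4,0,0],"rot": [0,0,0],"gripper": 5}
    - {"dp": [-2,0,0],"rot": [0,0,0],"gripper": 5}
    - {"dp": [0,0,0],"rot": [0,0,0],"gripper": 5}
    - {"dp": [0,0,0],"rot": [0,0,0],"gripper": 5}
    - {"dp": [0,0,0],"rot": [0,0,0],"gripper": 5}

```text
time_s: 6.1
position: [0.5554, 0.0492, 0.1777]
ee_rot: [-1.667, -2.662, -0.001]
wrist_force: [-0.7, 0.3, -1.3]
grip_width: 0.0497
grip_force: 0.0
```

```bash
python3 - <<'E'
from h import *
g=grab('wrist','w2'); rel(0,-.0275,.095,0); p=np.load('p.npy')
cv2.imwrite('pics/c3.png',cv2.resize(cv2.imread('pics/w2.png')[:,:],None,fx=1.25,fy=1.25))
ca,sa=np.cos(p[2]),np.sin(p[2])
print('knob pred 24',pix(g,[[p[0]-sa*.124,p[1]+ca*.124,.121]]), 'bar end',pix(g,[[p[0]-sa*y,p[1]+ca*y,.114] for y in(.0275,-.0275)]))
E
```

```text
dp cm [-1.29  0.08  8.29] rot deg [ 0.03 -0.02  0.07] pos [0.5556 0.0493 0.1779] F [ 0.4  0.3 -0.3]
knob pred 24 [[317.34069339 -11.33954839]] bar end [[316.82717708 186.28116431]
 [316.65632842 274.58530286]]
```

View pics/c3.png

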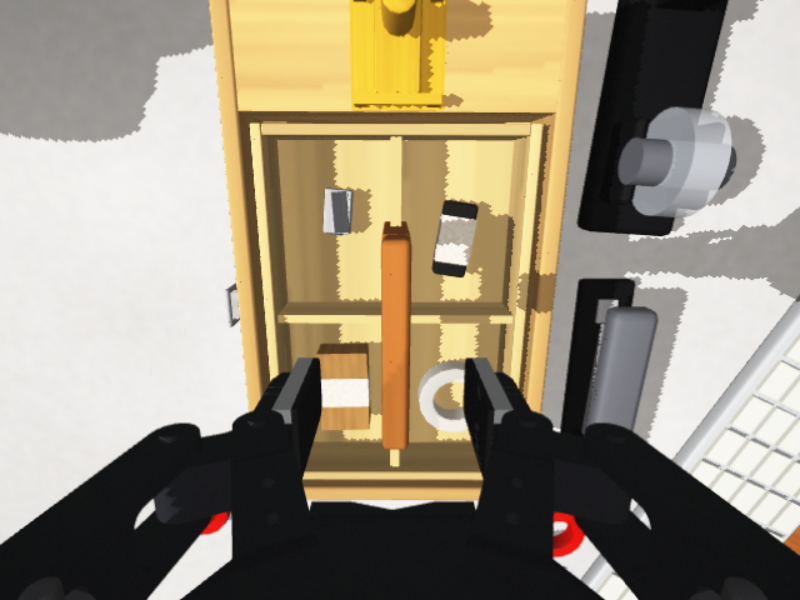

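The bolt tongue is clear of the tray. The bar runs from (317,189) to (317,358) in full-frame pixels, matching the prediction, so it is centred laterally. I'll descend onto it, slightly on the heavier side.

Call:
drive_tool:
  commands:
    - {"dp": [-1.5,0.08,0],"rot": [0,0,0],"gripper": 5}
    - {"dp": [0,0,3],"rot": [0,0,0],"gripper": 5}
    - {"dp": [0,0,3],"rot": [0,0,0],"gripper": 5}
    - {"dp": [0,0,2],"rot": [0,0,0],"gripper": 5}
    - {"dp": [0,0,1],"rot": [0,0,0],"gripper": 5}
    - {"dp": [0,0,0],"rot": [0,0,0],"gripper": 5}
    - {"dp": [0,0,0],"rot": [0,0,0],"gripper": 5}

```text
time_s: 6.85
position: [0.5643, 0.0352, 0.089]
ee_rot: [1.667, 2.661, 0.002]
wrist_force: [0.2, 0.2, -0.8]
grip_width: 0.0501
grip_force: 0.0
```

```bash
python3 - <<'E'
from h import *
rel(0,-.029,.087,0)
E
```

```text
dp cm [ 0.21 -0.09  0.2 ] rot deg [0.12 0.03 0.03] pos [0.5643 0.0352 0.089 ] F [ 0.2  0.2 -0.8]
```

Call:
drive_tool:
  commands:
    - {"dp": [0.1,0,0.1],"rot": [0,0,0],"gripper": 3}
    - {"dp": [0,0,0],"rot": [0,0,0],"gripper": 1.8}
    - {"dp": [0,0,0],"rot": [0,0,0],"gripper": 1}
    - {"dp": [0,0,0],"rot": [0,0,0],"gripper": 1}
    - {"dp": [0,0,0],"rot": [0,0,0],"gripper": 0.8}
  newtons: 50

```text
time_s: 7.35
position: [0.5637, 0.0362, 0.0882]
ee_rot: [1.667, 2.661, 0.003]
wrist_force: [-1.7, -0.4, 6.2]
grip_width: 0.0134
grip_force: 49.7
```

Call:
drive_tool:
  commands:
    - {"dp": [0,0,0],"rot": [0,0,0],"gripper": 0.8}
    - {"dp": [0,0,-0.3],"rot": [0,0,0],"gripper": 0.8}
    - {"dp": [0,0,-0.3],"rot": [0,0,0],"gripper": 0.8}
    - {"dp": [0,0,0],"rot": [0,0,0],"gripper": 0.8}
    - {"dp": [0,0,0],"rot": [0,0,0],"gripper": 0.8}
  newtons: 70

```text
time_s: 7.85
position: [0.5631, 0.0361, 0.0932]
ee_rot: [1.668, 2.662, 0.001]
wrist_force: [-0.3, 0.3, -3.5]
grip_width: 0.0135
grip_force: 68.2
```

The wrist carries about 3.6 N, so the tray is lifting freely. I'll continue straight up, smoothly.

Call:
drive_tool:
  commands:
    - {"dp": [0,0,-0.4],"rot": [0,0,0],"gripper": 0.8}
    - {"dp": [0,0,-0.6],"rot": [0,0,0],"gripper": 0.8}
    - {"dp": [0,0,-0.6],"rot": [0,0,0],"gripper": 0.8}
    - {"dp": [0,0,-0.6],"rot": [0,0,0],"gripper": 0.8}
    - {"dp": [0,0,-0.6],"rot": [0,0,0],"gripper": 0.8}
    - {"dp": [0,0,-0.6],"rot": [0,0,0],"gripper": 0.8}
    - {"dp": [0,0,-0.6],"rot": [0,0,0],"gripper": 0.8}
    - {"dp": [0,0,-0.4],"rot": [0,0,0],"gripper": 0.8}

```text
time_s: 8.65
position: [0.5633, 0.0361, 0.138]
ee_rot: [1.668, 2.661, 0.002]
wrist_force: [0.2, -0.2, -4.4]
grip_width: 0.0133
grip_force: 68.4
```

Call:
drive_tool:
  commands:
    - {"dp": [0,0,-0.5],"rot": [0,0,0],"gripper": 0.8}
    - {"dp": [0,0,-0.7],"rot": [0,0,0],"gripper": 0.8}
    - {"dp": [0,0,-0.7],"rot": [0,0,0],"gripper": 0.8}
    - {"dp": [0,0,-0.7],"rot": [0,0,0],"gripper": 0.8}
    - {"dp": [0,0,-0.7],"rot": [0,0,0],"gripper": 0.8}
    - {"dp": [0,0,-0.7],"rot": [0,0,0],"gripper": 0.8}
    - {"dp": [0,0,-0.7],"rot": [0,0,0],"gripper": 0.8}
    - {"dp": [0,0,-0.5],"rot": [0,0,0],"gripper": 0.8}

```text
time_s: 9.45
position: [0.5633, 0.0361, 0.1901]
ee_rot: [1.668, 2.661, 0.002]
wrist_force: [-0.3, 0.9, -3.9]
grip_width: 0.0131
grip_force: 68.3
```

Call:
drive_tool:
  commands:
    - {"dp": [0,0,-0.5],"rot": [0,0,0],"gripper": 0.8}
    - {"dp": [0,0,-0.7],"rot": [0,0,0],"gripper": 0.8}
    - {"dp": [0,0,-0.7],"rot": [0,0,0],"gripper": 0.8}
    - {"dp": [0,0,-0.7],"rot": [0,0,0],"gripper": 0.8}
    - {"dp": [0,0,-0.6],"rot": [0,0,0],"gripper": 0.8}
    - {"dp": [0,0,-0.4],"rot": [0,0,0],"gripper": 0.8}
    - {"dp": [0,0,0],"rot": [0,0,0],"gripper": 0.8}
    - {"dp": [0,0,0],"rot": [0,0,0],"gripper": 0.8}

```text
time_s: 10.25
position: [0.563, 0.0361, 0.2252]
ee_rot: [1.668, 2.661, 0.001]
wrist_force: [1.2, -0.5, -4.0]
grip_width: 0.0131
grip_force: 68.3
```

```bash
python3 - <<'E'
from h import *
import time
rel(0,-.029,.232,0)
a=grab('scene','s3')['frame'][100:310,180:480,::-1]; grab('wrist','w3')
cv2.imwrite('pics/c4.png',cv2.resize(a,None,fx=2.6,fy=2.6,interpolation=cv2.INTER_CUBIC))
print(np.abs(r.state()['dq']).max())
E
```

```text
dp cm [ 0.08 -0.01 -0.68] rot deg [0.06 0.01 0.01] pos [0.563  0.0361 0.2252] F [ 1.2 -0.5 -4. ]
0.006387667125934498
```

View pics/c4.png

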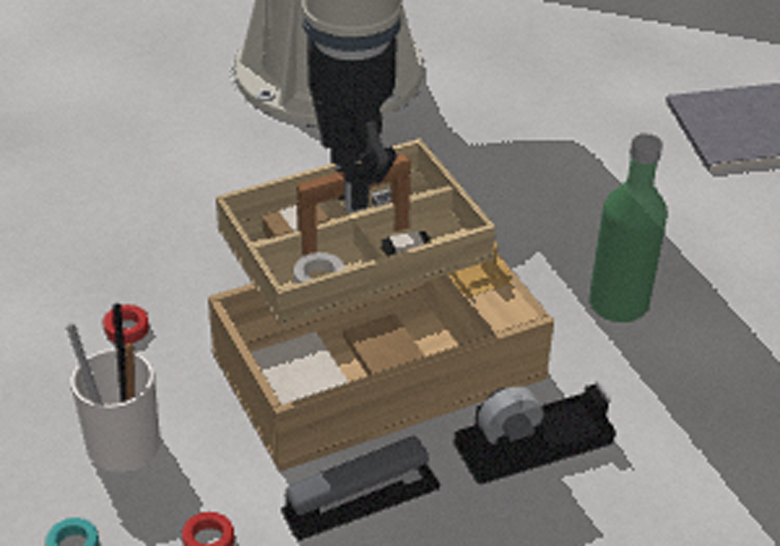

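View pics/w3.png

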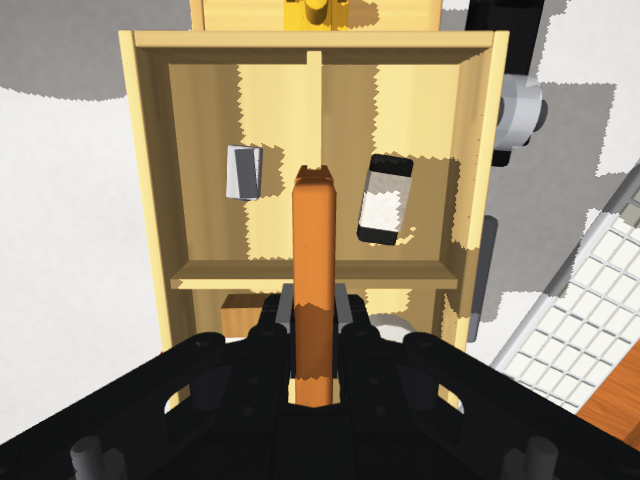

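Call:
drive_tool:
  commands:
    - {"dp": [0,0,-0.3],"rot": [0,0,0],"gripper": 0.8}
    - {"dp": [0,0,-0.4],"rot": [0,0,0],"gripper": 0.8}
    - {"dp": [0,0,0],"rot": [0,0,0],"gripper": 0.8}
    - {"dp": [0,0,0],"rot": [0,0,0],"gripper": 0.8}
    - {"dp": [0,0,0],"rot": [0,0,0],"gripper": 0.8}
    - {"dp": [0,0,0],"rot": [0,0,0],"gripper": 0.8}

```text
time_s: 10.95
position: [0.5629, 0.036, 0.2321]
ee_rot: [1.668, 2.661, 0.001]
wrist_force: [0.2, 0.0, -3.9]
grip_width: 0.013
grip_force: 68.4
```

```bash
python3 - <<'E'
from h import *
g=load('w3'); p=np.load('p.npy'); ca,sa=np.cos(p[2]),np.sin(p[2])
for dz in(-.005,0,.005): print(dz,pix(g,[[p[0]+ca*x-sa*y,p[1]+sa*x+ca*y,.215+dz] for x,y in((-.076,.081),(.076,.081))]).round(1).tolist())
rel(0,-.029,.232,0); s=r.state(); print(s['grip_force'],np.abs(s['dq']).max())
E
```

```text
-0.005 [[122.2, 27.5], [509.0, 27.0]]
0 [[115.3, 23.4], [516.1, 22.9]]
0.005 [[107.8, 19.1], [523.7, 18.5]]
dp cm [ 0.08 -0.01  0.01] rot deg [0.06 0.01 0.01] pos [0.5629 0.036  0.2321] F [ 0.2  0.  -3.9]
68.37042331695557 0.004250818295180925
```

Roll is level: both far corners sit at row 31. That end reads about 4 mm lower than predicted, so I'll check pitch in the scene view with the box rim as reference.

```bash
python3 - <<'E'
from h import *
a=grab('scene','s4')['frame'][145:285,256:400,::-1]
cv2.imwrite('pics/c5.png',cv2.resize(a,None,fx=4.2,fy=4.2,interpolation=cv2.INTER_CUBIC))
E
```

```text
(no output)
```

View pics/c5.png

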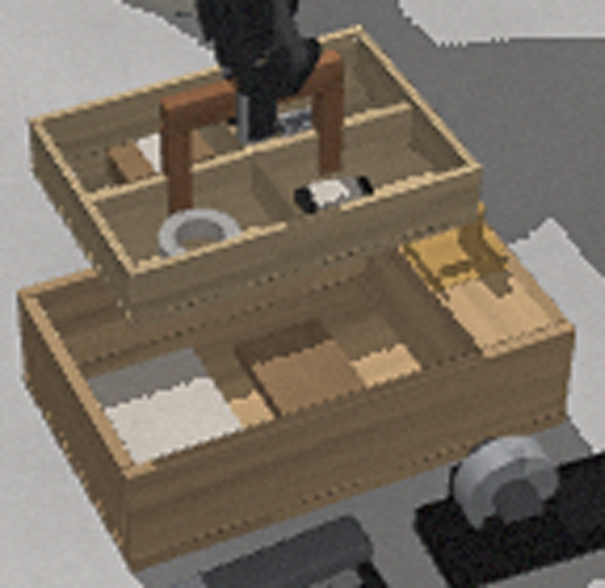

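In the crop the tray rim corners are at (30,122), (360,28), (480,167) and (133,272). The box rim corners are at (20,295), (127,478) and (575,327). All contents are aboard.

```bash
python3 - <<'E'
from h import *
g=load('s4'); p=np.load('p.npy'); c=np.array([[30,122],[360,28],[480,167],[133,272],[20,295],[127,478],[575,327]])/4.2+[256,145]
Rz=Rn.from_rotvec([0,0,p[2]]); o=np.r_[p[:2],0]
box=np.array([[-.09,-.15,.082],[.09,-.15,.082],[.09,.15,.082]])
off=(c[4:]-pix(g,Rz.apply(box)+o)); print('box px res',off.round(1).tolist())
tr=np.array([[-.076,-.1085,0],[-.076,.1085,0],[.076,.1085,0],[.076,-.1085,0]])
def f(q):
    w=Rz.apply(Rn.from_euler('xy',q[3:5],degrees=True).apply(tr)+[q[0],q[1],q[2]])+o
    return np.r_[(pix(g,w)+off.mean(0)-c[:4]).ravel(),np.array([q[0],q[1]+.0275])/.003*.5]
s=least_squares(f,[0,-.0275,.222,0,0],x_scale=[.01,.01,.01,1,1]); print(s.x.round(4),s.fun.round(1)); J=s.jac; print('sd',np.sqrt(np.diag(np.linalg.inv(J.T@J)))*.5)
E
```

```text
box px res [[2.2, 2.3], [0.8, 0.6], [0.4, 0.8]]
[-0.0026 -0.0271  0.2201 -0.3134 -1.4904] [-0.3 -0.2  0.1  0.3  0.7 -0.2 -0.5  0.3 -0.4  0.1]
sd [0.00244883 0.00125627 0.00225997 0.40025814 0.57604945]
```

Pitch is −0.3° ± 0.4°. Roll fits as −1.5° ± 0.6° here, but the wrist view shows it level. The underside is about 98 mm above the rim. I'm handing it in.

```bash
python3 -c "
from h import *
print(r.sign_off())"
```

```text
the job is handed in; nothing more can be done
None
```

The job is handed in: the bolt is drawn back to its end stop, and the tray is held still and level to within my measurement (about 1–1.5°), about 10 cm above the box's rim, with all four items aboard.

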